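# Step the objective carousel back one notch

## Task

The objective carousel has been fed one place too far. Press on the pawl's tail with a fingertip so that its nose lifts right out of the teeth, push the wheel back one notch (clockwise seen from above; its upright pegs are there to push on), then press the pawl's nose fully down into the notch that is now under it. Leave the objectives standing in their pockets and the other things on the bench where they are.

Things in the scene. Friction and masses are not known exactly. Their poses are not given: they have to be found in the camera images.
- wheel (a joint): Turn of the carousel wheel about its upright axis, rad: about 0 at the start, positive = counter-clockwise seen from above (forward, the feeding direction), negative = clockwise (backward). One notch is 0.785 (45 degrees). The bearing has friction (about 0.08 N m, 1 to 2 N at a peg) and no spring: the wheel stays where it is left.
- pawl (a joint): Tilt of the pawl, rad: 0 = nose fully down between two teeth, 0.6 = nose right up (end stop); clear of the teeth above about 0.32. The pivot is stiff (0.06 N m, 1.5 to 2 N at either end), so the pawl stays at any tilt where it is left. With the nose down the wheel has a few degrees of play and cannot turn clockwise.
- hub (a point): Centre of the wheel, top of its steel hub, 46 mm above the bench; axes turn with the wheel, z up. The wheel is a dark steel disc, 236 mm in diameter, its face 26 mm above the bench. Eight steel saw teeth on the rim (radius 92 to 114 mm, each 57 mm long) climb clockwise to 12 mm above the disc and end in a steep face; flat notches 24 mm long lie between.
- pawl_tail (a point): Top centre of the pawl's tail pad, a steel disc 24 mm across on the end of the pawl away from the wheel, 45 mm outward of the pivot (189 mm from the hub's axis). Its top is 57 mm above the bench with the nose down, about 30 mm with the nose right up. Pressing it straight down lifts the nose.
- pawl_nose (a point): Top of the pawl's bar over the nose (a block 10 mm square), 36 mm inward of the pivot, 108 mm from the hub's axis; 53 mm above the bench with the nose down, 20 mm higher with it right up. Pressing it down lowers the nose.
- peg_0 (a point): Top centre of one of four equal upright steel push pegs on the wheel, 10 mm in diameter, 42 mm tall (top 68 mm above the bench), at radius 75 mm, 90 degrees apart; any may be pushed. At the start peg_0 stands 22.5 degrees counter-clockwise of the pawl; peg_1, 2 and 3 follow counter-clockwise.
- peg_1 (a point): Top centre of one of four equal upright steel push pegs on the wheel, 10 mm in diameter, 42 mm tall (top 68 mm above the bench), at radius 75 mm, 90 degrees apart; any may be pushed.
- peg_2 (a point): Top centre of one of four equal upright steel push pegs on the wheel, 10 mm in diameter, 42 mm tall (top 68 mm above the bench), at radius 75 mm, 90 degrees apart; any may be pushed.
- peg_3 (a point): Top centre of one of four equal upright steel push pegs on the wheel, 10 mm in diameter, 42 mm tall (top 68 mm above the bench), at radius 75 mm, 90 degrees apart; any may be pushed.
- objective_a_mid (a point): Half-way up a loose white-barrelled microscope objective, 25 mm in diameter and 40 to 46 mm tall, standing upright in one of four aluminium ring pockets (8 mm high, at radius 42 mm, midway between the pegs in angle) on the wheel; its top is about 70 mm above the bench. It rides along and must stay seated and upright.
- objective_b_mid (a point): Half-way up a loose beige microscope objective, 25 mm in diameter and 40 to 46 mm tall, standing upright in one of four aluminium ring pockets (8 mm high, at radius 42 mm, midway between the pegs in angle) on the wheel; its top is about 70 mm above the bench. It rides along and must stay seated and upright.
- objective_c_mid (a point): Half-way up a loose black microscope objective, 25 mm in diameter and 40 to 46 mm tall, standing upright in one of four aluminium ring pockets (8 mm high, at radius 42 mm, midway between the pegs in angle) on the wheel; its top is about 70 mm above the bench. It rides along and must stay seated and upright.
- loupe_mid (a point): A loose bystander on the bench: black standing loupe, 37 mm across, 40 mm tall; this point lies on its axis 7 mm above its underside. Leave it alone.
- thumb_nut_mid (a point): A loose bystander on the bench: knurled brass nut, 27 mm across, 14 mm tall; this point lies on its axis 7 mm above its underside. Leave it alone.
- lens_cap_b_mid (a point): A loose bystander on the bench: flat black lens cap, 40 mm across, 11 mm tall; this point lies on its axis 7 mm above its underside. Leave it alone.
- adapter_ring_mid (a point): A loose bystander on the bench: black adapter ring, 43 mm across, 14 mm tall; this point lies on its axis 7 mm above its underside. Leave it alone.
- tape_roll_mid (a point): A loose bystander on the bench: roll of yellow masking tape, 57 mm across, 19 mm tall; this point lies on its axis 7 mm above its underside. Leave it alone.
- carousel: The fixed grey foot, screwed to the bench; origin on the bench under the wheel's axis, z up. Its -y axis points to the pawl: a bright steel see-saw bar, 14 by 96 mm, in line with the hub, pivoted at 144 mm from the axis and 48 mm above the bench between two bracket cheeks (30 mm over their outsides, 18 mm long along the bar, up to 58 mm high).

How it is judged:
By the outcome, as a careful person would: the job done as asked, in the order asked, and still so for the second after the job is handed in, with the robot touching nothing.
It also fails if it takes over 48 s, if anything falls off the work surface, if the arm or the gripper's body presses on something with over 40 N, if the wrist force passes 120 N, or if a joint passes its speed limit or range.

## Robot

A 6-joint arm with a two-finger parallel gripper is mounted at the origin on a cart in front of the work surface, level with it; the furniture and walls round the work are solid. World frame = base frame: x ahead of the robot, y to its left, z up, the work surface at z = 0. Lengths are in m, angles in rad, forces in N, time in s.
With the tool pointing down it reaches from about 0.3 to 0.825 m from the base axis. Payload 5.4 kg.
Tool frame: the origin (TCP) lies midway between the tips of the shut fingers; the grasp point (between the pads) lies 19 mm behind it; y points along the fingers, x is the direction in which the jaws open and shut, and the axes are right-handed (so a half turn about y gives the same grasp; the last joint's range is limited). The gripper opens to 92 mm and grips with 3 to 60 N. Pads are 20 mm wide; open, the fingers measure 128 mm over their backs; the gripper's body (75 mm by 189 mm) begins 69 mm behind the grasp point.
Start: joints at [-0.21, 0.158, 1.597, -0, 1.386, -0.21], TCP at [0.575, -0, 0.215] pointing down, gripper open.
Joint ranges: [-2.91, 2.91], [-0.94, 2.29], [0.18, 2.7], [-1.29, 4.43], [0.17, 2.64], [-3, 3]. Speed limits (rad/s): [2.57, 2.57, 3.14, 3.14, 3.14, 3.14].

## Interface

Orientations are given as a rotation vector (axis times angle).
In Python, from station import arm gives the robot as it stands.
- The arm moves only by the tool apply_moves, never from a script. Its argument "steps" is a list of rows, each an object with "turn": the turn, a rotation vector about the tool's x, y, z in rad, a list of three; "travel": the shift along the tool's x, y, z in m, a list of three; "hand": the finger opening in m, from 0 to 0.0919. A call has 1 to 12 rows; each row shifts and turns the commanded pose from where the row before left it, along the tool's axes as they then stand; what a row does not reach is not made up. A row lasts 1/10 s, in which the tool goes at most 50 mm and 8.59 degrees, less where a joint would pass 70% of its speed; a pose out of reach is approached as far as the arm can. A call with a gripper value outside its range is refused whole. The fingers move at their own pace and stop on an object; the grip force is fixed at half the most. Time passes only in rows, so rows that do not move let the fingers close. It gives the time, the measured TCP pose, the force and the opening at its end, in the units of the state.
- arm.get_obs(): the state, without advancing time (a new reading comes with each control period).
- arm.snapshot(name): name is "scene" or "side" or "wrist"; returns a dict with "img" (420x560x3 uint8, red, green, blue), "mtx" (3x3 intrinsics, pixels), "camera_from_world" (4x4, takes a point from world to camera coordinates). Camera axes: x right, y up, looking along -z (the intrinsics and any distortion apply to the point x, -y, -z); pixel columns grow to the right and rows downward; lengths in m; the calibration is good to about 2 mm. The wrist camera is an equidistant fisheye: a pixel r from the principal point sees the ray r / f radians off the axis. A picture is of the moment at which its call begins. There is no depth.
- arm.hand_in(): hands the job in, once; it reports no verdict.
Trained networks look in the newest picture that a camera, given by its name, has taken for a name from the list of things; names that differ only in an ending like _2 or _b are one class to them, and where a whole thing is asked for, a point or a joint stands for the part that bears it (a point fixed in the world has none). Each returns a list of dicts, best first, with "confidence" (0 to 1); they miss things now and then, are a little off and sometimes report something else, mostly with a low value. They report only what shows in the picture. A call takes as long as a camera call.
- arm.regions_of(camera, thing): "pixels" (420x560 bool, what is visible of it).
- arm.mark_of(camera, thing): "point" ([x, y, z] in m, in world coordinates, good to about 4 mm: a listed point, or the origin of a listed thing).
The state is a dict: "time": time; "joint_positions": joint angles; "joint_vel": joint speeds; "joint_torque": joint torques, N m; "tool_pos": TCP position; "orientation": TCP orientation; "wrist_force": force on the tool from outside, world axes, zero at the start; "moment": the same for the moment, N m; "finger_gap": finger opening in m.
Only numpy, scipy, OpenCV 4.12 (cv2) and the standard library are available. Lean on these libraries where they do the work, as an engineer would, in place of code of your own. Each camera call takes 0.05 s, during which the arm holds its last target. There are 200 camera calls.

## Working session

There is one attempt and no reset: what is moved stays moved. The work goes in short steps, Python scripts to look and compute and a tool call to move; the robot and the scene stay as the last step left them, time stands still between calls to the robot, and variables do not carry over. Pictures are saved under pics/ and viewed, about 8 in all and at most 12, crops included, and the job is handed in when it is done.

Besides the shell and the picture viewer there is one more tool, called after "Emit:" by a JSON object that holds its "name" and its "arguments", one argument or row to a line. apply_moves: Moves the arm, as the interface text tells. Its arguments: {"type":"object","properties":{"steps":{"type":"array","items":{"type":"object","properties":{"turn":{"type":"array","items":{"type":"number"}},"travel":{"type":"array","items":{"type":"number"}},"hand":{"type":"number"}}}}},"required":["steps"]}

```bash
mkdir -p pics; cat > h.py <<'E'
from station import arm
import numpy as np, cv2
def save(cam,name):
    s=arm.snapshot(cam); cv2.imwrite('pics/'+name,s['img'][:,:,::-1]); return s
def proj(s,p):
    c=s['camera_from_world']@np.r_[p,1]; v=np.array([c[0],-c[1],-c[2]]); u=s['mtx']@v; return (u/u[2])[:2]
E
python3 - <<'E'
from h import *
o=arm.get_obs(); print(o['time'],o['tool_pos'],o['orientation'],o['finger_gap'])
S={c:save(c,c+'0.png') for c in('scene','side')}
names='hub pawl_tail pawl_nose peg_0 peg_1 peg_2 peg_3 objective_a_mid objective_b_mid objective_c_mid loupe_mid thumb_nut_mid lens_cap_b_mid adapter_ring_mid tape_roll_mid carousel'.split()
for n in names:
  for c in S:
    print(n,c,[(np.round(d['point'],4).tolist(),round(d['confidence'],2)) for d in arm.mark_of(c,n)[:2]])
print(arm.get_obs()['time'])
a=[cv2.imread(f'pics/{c}0.png') for c in S]
E
```

```text
0.0 [5.74378207e-01 1.18884888e-04 2.13613647e-01] [-1.57041284e+00  1.39818751e-03  1.48231468e-03] 0.09198212765017504
hub scene [([0.5168, 0.0619, 0.0474], 0.93)]
hub side [([0.5232, 0.0567, 0.0456], 0.76), ([0.6432, 0.1983, 0.0046], 0.64)]
pawl_tail scene [([0.4312, -0.1088, 0.0553], 0.72), ([0.518, -0.0134, 0.0654], 0.65)]
pawl_tail side [([0.4306, -0.1053, 0.0557], 0.65)]
pawl_nose scene [([0.4744, -0.0382, 0.0534], 0.89)]
pawl_nose side [([0.4698, -0.0321, 0.0566], 0.61)]
peg_0 scene [([0.53, 0.134, 0.0679], 0.88), ([0.4493, 0.0689, 0.065], 0.69)]
peg_0 side [([0.4504, 0.0704, 0.0664], 0.95), ([0.5151, -0.0134, 0.0691], 0.79)]
peg_1 scene [([0.53, 0.134, 0.0679], 0.88), ([0.4493, 0.0689, 0.065], 0.69)]
peg_1 side [([0.4504, 0.0704, 0.0664], 0.95), ([0.5151, -0.0134, 0.0691], 0.79)]
peg_2 scene [([0.53, 0.134, 0.0679], 0.88), ([0.4493, 0.0689, 0.065], 0.69)]
peg_2 side [([0.4504, 0.0704, 0.0664], 0.95), ([0.5151, -0.0134, 0.0691], 0.79)]
peg_3 scene [([0.53, 0.134, 0.0679], 0.88), ([0.4493, 0.0689, 0.065], 0.69)]
peg_3 side [([0.4504, 0.0704, 0.0664], 0.95), ([0.5151, -0.0134, 
[... 472 characters left out ...]
[0.3605, 0.1293, 0.0112], 0.51)]
loupe_mid side [([0.3477, -0.0239, 0.0089], 0.69)]
thumb_nut_mid scene [([0.5487, -0.1196, 0.0105], 0.62)]
thumb_nut_mid side [([0.5299, 0.1321, 0.0701], 0.7), ([0.5498, -0.1208, 0.0075], 0.49)]
lens_cap_b_mid scene []
lens_cap_b_mid side [([0.3651, 0.1274, 0.0094], 0.47)]
adapter_ring_mid scene [([0.6903, 0.0195, 0.0026], 0.69)]
adapter_ring_mid side [([0.5152, -0.0136, 0.0711], 0.67), ([0.6902, 0.0216, 0.003], 0.51)]
tape_roll_mid scene [([0.4923, 0.0933, 0.0496], 0.47), ([0.6381, 0.1911, 0.0016], 0.42)]
tape_roll_mid side [([0.6424, 0.1956, 0.0037], 0.56)]
carousel scene [([0.5201, 0.0592, -0.0052], 0.91)]
carousel side [([0.53, 0.1318, 0.0722], 0.66)]
1.7
```

View images.

View pics/scene0.png

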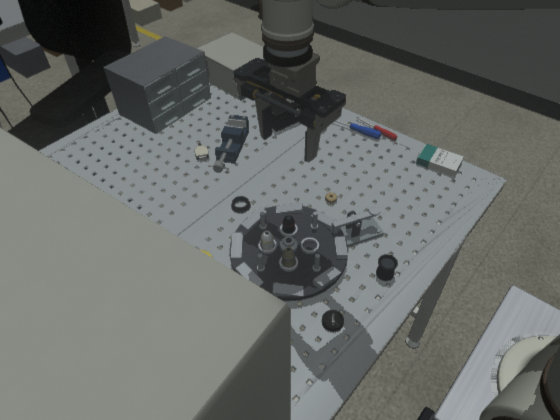

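View pics/side0.png

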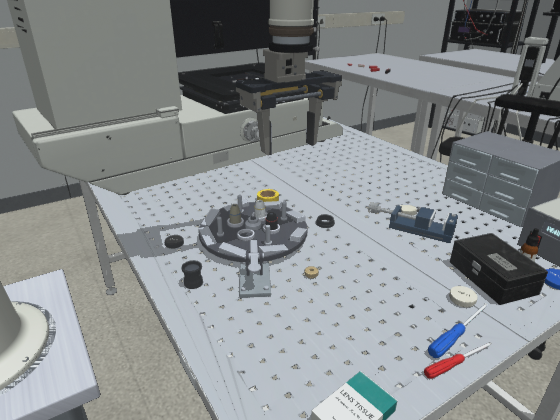

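```bash
python3 - <<'E'
import numpy as np
from scipy.optimize import least_squares
from scipy.spatial.transform import Rotation as R
# fit hub xy, pawl direction angle th
pts=dict(hub=[(.5168,.0619),(.5232,.0567),(.5201,.0592)],tail=[(.4312,-.1088),(.4306,-.1053)],nose=[(.4744,-.0382),(.4698,-.0321)],
pegs=[(.53,.134),(.4493,.0689),(.4504,.0704),(.5151,-.0134),(.518,-.0134)])
def model(x):
    h=x[:2]; u=lambda a,r:h+r*np.array([np.cos(a),np.sin(a)])
    return h,u
def f(x):
    h,u=model(x); r=[]
    for p in pts['hub']: r+=list(h-p)
    for p in pts['tail']: r+=list(u(x[2],.189)-p)
    for p in pts['nose']: r+=list(u(x[2],.108)-p)
    for p in pts['pegs']:
        c=[u(x[2]+x[3]+k*np.pi/2,.075)-p for k in range(4)]
        r+=list(min(c,key=np.linalg.norm))
    return np.array(r)
s=least_squares(f,[.52,.06,np.arctan2(-.165,-.089),np.pi/8],loss='soft_l1',f_scale=.004); x=s.x
h,u=model(x); print(x,np.degrees(x[2:]),np.round(f(x)*1e3,1))
for k in range(4): print('peg',k,u(x[2]+x[3]+k*np.pi/2,.075).round(4))
print('tail',u(x[2],.189).round(4),'nose',u(x[2],.108).round(4),'pivot',u(x[2],.144).round(4))
print(R.from_rotvec([-1.57041284e+00,1.39818751e-03,1.48231468e-03]).as_matrix().round(3))
E
```

```text
[ 0.52266448  0.06009964 -2.07095495  0.3940999 ] [-118.65697817   22.58026093] [ 5.9 -1.8 -0.5  3.4  2.6  0.9  0.8  3.1  1.4 -0.4 -3.5  3.5  1.1 -2.6
  0.6  0.7 -1.2 -0.9 -2.3 -2.4 -0.4 -1.1 -3.3 -1.1]
peg 0 [ 0.5147 -0.0145]
peg 1 [0.5972 0.0522]
peg 2 [0.5306 0.1347]
peg 3 [0.4481 0.068 ]
tail [ 0.432  -0.1057] nose [ 0.4709 -0.0347] pivot [ 0.4536 -0.0663]
[[ 1.    -0.002 -0.   ]
 [ 0.     0.     1.   ]
 [-0.002 -1.     0.   ]]
```

The scene view shows the wheel at about (290,250) px with the pawl to its right at (355,230). In the side view the pawl is in front of the wheel at (255,260). The networks' positions fit the given geometry to within a few mm. First I'll shut and turn the hand, then move over the tail.

Emit:
{"name": "apply_moves", "arguments": {
  "steps": [
    {"turn": [0, 0.125, 0], "travel": [0, 0, 0], "hand": 0},
    {"turn": [0, 0.125, 0], "travel": [0, 0, 0], "hand": 0},
    {"turn": [0, 0.125, 0], "travel": [0, 0, 0], "hand": 0},
    {"turn": [0, 0.125, 0], "travel": [0, 0, 0], "hand": 0},
    {"turn": [0, 0, 0], "travel": [-0.0125, 0.019, -0.027], "hand": 0},
    {"turn": [0, 0, 0], "travel": [-0.0125, 0.019, -0.027], "hand": 0},
    {"turn": [0, 0, 0], "travel": [-0.0125, 0.019, -0.027], "hand": 0},
    {"turn": [0, 0, 0], "travel": [-0.0125, 0.019, -0.027], "hand": 0},
    {"turn": [0, 0, 0], "travel": [-0.0125, 0.019, -0.027], "hand": 0},
    {"turn": [0, 0, 0], "travel": [-0.0125, 0.019, -0.027], "hand": 0},
    {"turn": [0, 0, 0], "travel": [0, 0, 0], "hand": 0},
    {"turn": [0, 0, 0], "travel": [0, 0, 0], "hand": 0}
  ]
}}

```text
time: 2.9
tool_pos: [0.4316, -0.1063, 0.1008]
orientation: [-1.535, 0.393, -0.393]
wrist_force: [0.4, 0.6, 0.9]
finger_gap: 0.0003
```

```bash
python3 - <<'E'
from h import *
o=arm.get_obs(); print(o['time'],o['tool_pos'],o['orientation'],o['finger_gap'],o['wrist_force'])
s=arm.snapshot('side'); im=s['img'][:,:,::-1].copy()
print(arm.mark_of('side','pawl_tail')[:2],proj(s,o['tool_pos']))
w=arm.snapshot('wrist')['img'][:,:,::-1]
c=im[180:330,160:360]; cv2.imwrite('pics/s1.png',np.hstack([cv2.resize(c,(533,400),interpolation=3),cv2.resize(w,(267,200)).repeat(2,0)[:400]]) if 0 else cv2.resize(c,(800,600),interpolation=3))
E
```

```text
2.9 [ 0.43160897 -0.10633575  0.10077334] [-1.53450235  0.39274352 -0.39325022] 0.00033075077496675677 [0.43082157 0.59165228 0.86086919]
[{'point': [0.4342, -0.1067, 0.0534], 'confidence': 0.61}, {'point': [0.5284, 0.0595, 0.0018], 'confidence': 0.6}] [252.37692948 245.75441787]
```

View pics/s1.png

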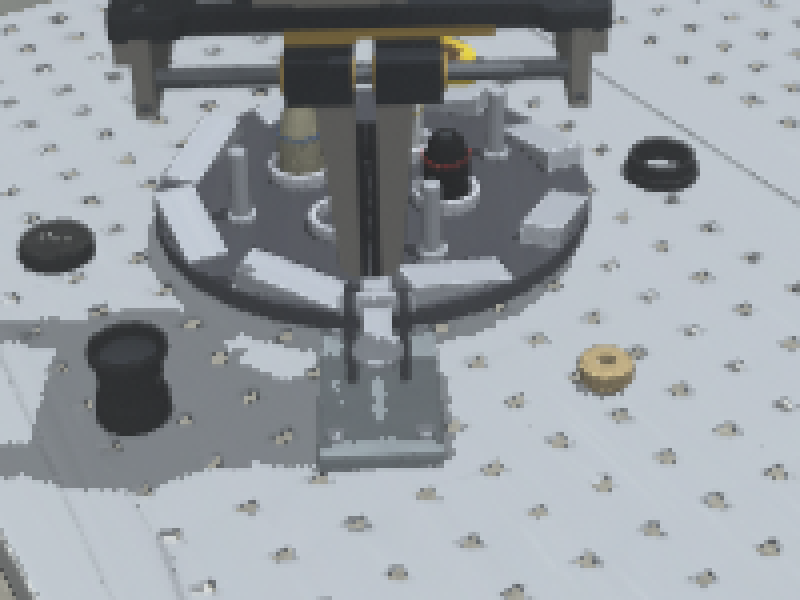

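Emit:
{"name": "apply_moves", "arguments": {
  "steps": [
    {"turn": [0, 0, 0], "travel": [0, 0.02, 0], "hand": 0},
    {"turn": [0, 0, 0], "travel": [0, 0.015, 0], "hand": 0},
    {"turn": [0, 0, 0], "travel": [0, 0.005, 0], "hand": 0},
    {"turn": [0, 0, 0], "travel": [0, 0.005, 0], "hand": 0},
    {"turn": [0, 0, 0], "travel": [0, 0.005, 0], "hand": 0},
    {"turn": [0, 0, 0], "travel": [0, 0, 0], "hand": 0}
  ]
}}

```text
time: 3.65
tool_pos: [0.432, -0.1065, 0.0508]
orientation: [-1.535, 0.391, -0.393]
wrist_force: [-1.5, -0.7, 0.8]
finger_gap: 0.0005
```

The crop shows the shut fingers right above the tail pad, which is at about (375,345). I'll keep pressing down.

Emit:
{"name": "apply_moves", "arguments": {
  "steps": [
    {"turn": [0, 0, 0], "travel": [0, 0.004, 0], "hand": 0},
    {"turn": [0, 0, 0], "travel": [0, 0.004, 0], "hand": 0},
    {"turn": [0, 0, 0], "travel": [0, 0.004, 0], "hand": 0},
    {"turn": [0, 0, 0], "travel": [0, 0.003, 0], "hand": 0},
    {"turn": [0, 0, 0], "travel": [0, 0, 0], "hand": 0}
  ]
}}

```text
time: 4.15
tool_pos: [0.4313, -0.1062, 0.0352]
orientation: [-1.535, 0.392, -0.392]
wrist_force: [-0.4, 0.1, 0.9]
finger_gap: 0.0003
```

```bash
python3 - <<'E'
from h import *
s=arm.snapshot('side'); im=s['img'][:,:,::-1].copy(); print(arm.get_obs()['wrist_force'])
print(arm.mark_of('side','pawl_nose')[:2],arm.mark_of('side','pawl_tail')[:2])
cv2.imwrite('pics/s2.png',cv2.resize(im[210:310,190:323],(798,600),interpolation=3))
E
```

```text
[ 0.22928872 -0.51825821  0.17018454]
[{'point': [0.6921, 0.0195, 0.0042], 'confidence': 0.31}] [{'point': [0.4331, -0.1035, 0.0309], 'confidence': 0.6}]
```

View pics/s2.png

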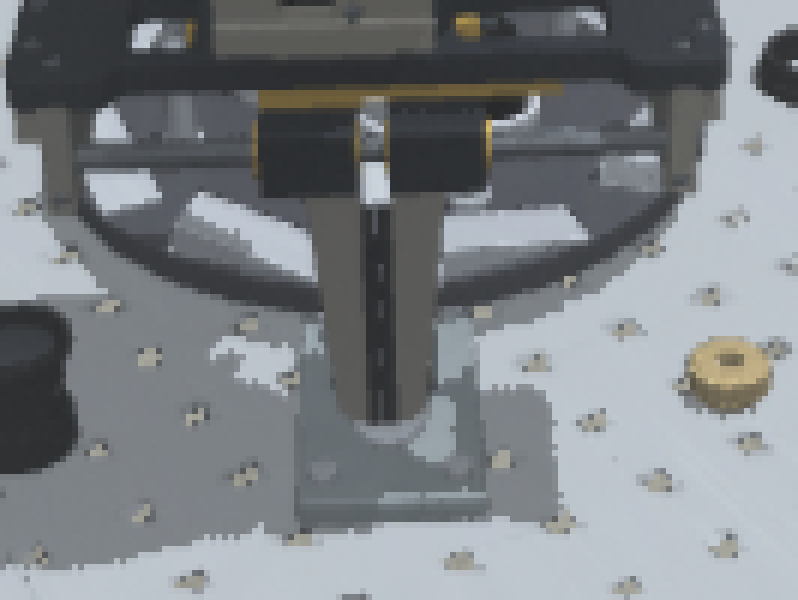

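The tail is pressed to about 31 mm, with its rim visible at (390,430). I'll press a bit more, lift off and cross to the counter-clockwise side of peg 1.

Emit:
{"name": "apply_moves", "arguments": {
  "steps": [
    {"turn": [0, 0, 0], "travel": [0, 0.002, 0], "hand": 0},
    {"turn": [0, 0, 0], "travel": [0, 0, 0], "hand": 0},
    {"turn": [0, 0, 0], "travel": [0, -0.025, 0], "hand": 0},
    {"turn": [0, 0, 0], "travel": [0, -0.025, 0], "hand": 0},
    {"turn": [0, 0, 0], "travel": [0, -0.026, 0], "hand": 0},
    {"turn": [0, 0, 0], "travel": [0.0102, 0, 0.0351], "hand": 0},
    {"turn": [0, 0, 0], "travel": [0.0102, 0, 0.0351], "hand": 0},
    {"turn": [0, 0, 0], "travel": [0.0102, 0, 0.0351], "hand": 0},
    {"turn": [0, 0, 0], "travel": [0.0102, 0, 0.0351], "hand": 0},
    {"turn": [0, 0, 0], "travel": [0.0102, 0, 0.0351], "hand": 0},
    {"turn": [0, 0, 0], "travel": [0.0102, 0, 0.0351], "hand": 0},
    {"turn": [0, 0, 0], "travel": [0.0102, 0, 0.0351], "hand": 0}
  ]
}}

```text
time: 5.5
tool_pos: [0.6126, 0.0765, 0.1091]
orientation: [-1.535, 0.392, -0.391]
wrist_force: [-0.2, -0.5, 0.1]
finger_gap: 0.0006
```

```bash
python3 - <<'E'
from h import *
o=arm.get_obs();print(o['time'],o['tool_pos'],o['wrist_force'])
s=arm.snapshot('side'); im=s['img'][:,:,::-1].copy()
arm.snapshot('scene')
for c in('side','scene'):
  for n in('pawl_nose','pawl_tail','hub','peg_0'): print(c,n,[(d['point'].round(4) if hasattr(d['point'],'round') else d['point'],round(d['confidence'],2)) for d in arm.mark_of(c,n)[:4]])
for n in ('tail',[.432,-.1057,.031]),('hub',[.5227,.0601,.046]),('peg1',[.5972,.0522,.068]),('peg0',[.5147,-.0145,.068]),('tcp',o['tool_pos']):
  p=proj(s,n[1]); cv2.circle(im,tuple(int(round(v)) for v in p),1,(0,0,255),-1); print(n[0],(p-[170,190])*4.2)
cv2.imwrite('pics/s3.png',cv2.resize(im[190:300,170:340],(714,462),interpolation=3))
E
```

```text
5.5 [0.61257034 0.07645655 0.1090703 ] [-0.23504549 -0.53562543  0.13029648]
side pawl_nose [([0.4657, -0.0443, 0.0724], 0.77)]
side pawl_tail [([0.5535, 0.0857, 0.0524], 0.2)]
side hub [([0.521, 0.0574, 0.0451], 0.8)]
side peg_0 [([0.5334, 0.132, 0.071], 0.79), ([0.5147, -0.0137, 0.0694], 0.76), ([0.5997, 0.0573, 0.0653], 0.73), ([0.4474, 0.0677, 0.0698], 0.66)]
scene pawl_nose [([0.4697, -0.0432, 0.0724], 0.78)]
scene pawl_tail []
scene hub [([0.5216, 0.0611, 0.0482], 0.83), ([0.4943, 0.0925, 0.0499], 0.5)]
scene peg_0 [([0.5996, 0.0554, 0.0672], 0.86), ([0.5306, 0.1314, 0.0678], 0.66), ([0.4456, 0.0713, 0.0685], 0.66), ([0.5167, -0.014, 0.0671], 0.65)]
tail [350.90437114 371.35099183]
hub [346.78698363 119.78550799]
peg1 [477.4678641   52.11533074]
peg0 [407.33185012 149.92011974]
tcp [477.54326879 -42.22093004]
```

View pics/s3.png

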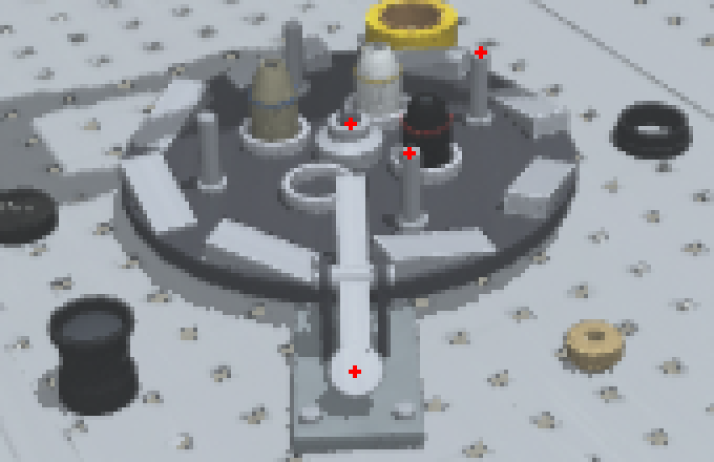

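The bar is tipped nose-up: the nose network gives 72 mm, the tail is at (355,372) and the model dots fit. Next I'll descend beside peg 1 and push gently along tool -z.

Emit:
{"name": "apply_moves", "arguments": {
  "steps": [
    {"turn": [0, 0, 0], "travel": [0, 0.03, 0], "hand": 0},
    {"turn": [0, 0, 0], "travel": [0, 0.025, 0], "hand": 0},
    {"turn": [0, 0, 0], "travel": [0, 0.006, 0], "hand": 0},
    {"turn": [0, 0, 0], "travel": [0, 0, -0.004], "hand": 0},
    {"turn": [0, 0, 0], "travel": [0, 0, -0.004], "hand": 0},
    {"turn": [0, 0, 0], "travel": [0, 0, -0.003], "hand": 0},
    {"turn": [0, 0, 0], "travel": [0, 0, -0.003], "hand": 0},
    {"turn": [0, 0, 0], "travel": [0, 0, -0.003], "hand": 0},
    {"turn": [0, 0, 0], "travel": [0, 0, -0.004], "hand": 0},
    {"turn": [0, 0, 0], "travel": [0, 0, -0.004], "hand": 0},
    {"turn": [0, 0, 0], "travel": [0, 0, -0.004], "hand": 0},
    {"turn": [0, 0, 0], "travel": [0, 0, -0.004], "hand": 0}
  ]
}}

```text
time: 7.2
tool_pos: [0.5958, 0.0459, 0.0484]
orientation: [-1.535, 0.392, -0.392]
wrist_force: [2.3, 0.3, 0.3]
finger_gap: 0.0006
```

Emit:
{"name": "apply_moves", "arguments": {
  "steps": [
    {"turn": [0, 0, 0], "travel": [0, 0, -0.004], "hand": 0},
    {"turn": [0, 0, 0], "travel": [0, 0, -0.004], "hand": 0},
    {"turn": [0, 0, 0], "travel": [0, 0, -0.004], "hand": 0},
    {"turn": [0, 0, 0], "travel": [0, 0, -0.004], "hand": 0},
    {"turn": [0, 0, 0], "travel": [0, 0, -0.004], "hand": 0},
    {"turn": [0, 0, 0], "travel": [0, 0, -0.004], "hand": 0},
    {"turn": [0, 0, 0], "travel": [0, 0, -0.003], "hand": 0},
    {"turn": [0, 0, 0], "travel": [0, 0, -0.002], "hand": 0},
    {"turn": [0, 0, 0], "travel": [0, 0, 0], "hand": 0}
  ]
}}

```text
time: 8.1
tool_pos: [0.582, 0.0203, 0.0485]
orientation: [-1.536, 0.392, -0.392]
wrist_force: [0.1, -0.3, -0.3]
finger_gap: 0.0003
```

```bash
cat > m.py <<'E'
from h import *
from scipy.optimize import least_squares
o=arm.get_obs();p=np.array(o['tool_pos']);print(o['time'],p,o['wrist_force'])
h=np.array([.5232,.0606]);a=np.radians(-28.66);ex=np.array([np.cos(a),np.sin(a)]);ez=np.array([-ex[1],ex[0]])
print('frame',(p[:2]-h)@ex,(p[:2]-h)@ez)
for c in('side','scene'):
  for k in range(2):
    s=arm.snapshot(c)
    for d in arm.mark_of(c,'peg_0')[:6]:
      q=np.array(d['point']);v=q[:2]-h;r=np.linalg.norm(v)
      if q[2]>.055 and abs(r-.075)<.012: print(c,round(d['confidence'],2),'r %.4f'%r,'turn mod90 %.2f'%((np.degrees(np.arctan2(v[1],v[0]))+6.1)%90-90))
    for n in('pawl_nose',): print(n,[np.round(d['point'],4) for d in arm.mark_of(c,n)[:1]])
E
python3 m.py
```

```text
8.1 [0.58200273 0.02028639 0.04850105] [ 0.06049335 -0.32347156 -0.25604018]
frame 0.07093313815924888 -0.0071719982616644355
side 0.74 r 0.0721 turn mod90 -40.08
side 0.74 r 0.0754 turn mod90 -36.37
side 0.62 r 0.0735 turn mod90 -42.82
pawl_nose [array([ 0.4652, -0.0409,  0.0745])]
side 0.76 r 0.0760 turn mod90 -40.55
side 0.71 r 0.0731 turn mod90 -42.73
side 0.64 r 0.0730 turn mod90 -39.46
side 0.58 r 0.0748 turn mod90 -39.33
pawl_nose [array([ 0.4665, -0.0395,  0.0741])]
scene 0.95 r 0.0728 turn mod90 -39.85
scene 0.65 r 0.0708 turn mod90 -41.76
scene 0.61 r 0.0731 turn mod90 -37.68
scene 0.55 r 0.0769 turn mod90 -40.74
pawl_nose [array([0.4739, 0.0105, 0.0649])]
scene 0.81 r 0.0744 turn mod90 -41.03
scene 0.77 r 0.0794 turn mod90 -39.16
scene 0.75 r 0.0741 turn mod90 -40.49
scene 0.64 r 0.0742 turn mod90 -43.00
pawl_nose [array([ 0.4741, -0.0418,  0.0729])]
```

Emit:
{"name": "apply_moves", "arguments": {
  "steps": [
    {"turn": [0, 0, 0], "travel": [0, 0, -0.003], "hand": 0},
    {"turn": [0, 0, 0], "travel": [0, 0, -0.002], "hand": 0},
    {"turn": [0, 0, 0], "travel": [0, 0, -0.002], "hand": 0},
    {"turn": [0, 0, 0], "travel": [0, 0, 0], "hand": 0}
  ]
}}

```text
time: 9.1
tool_pos: [0.5787, 0.0141, 0.0486]
orientation: [-1.536, 0.392, -0.392]
wrist_force: [0.3, 0.6, 0.6]
finger_gap: 0.0006
```

```bash
cat >> m.py <<'E'
s=save('side','s4.png'); im=cv2.imread('pics/s4.png')
cv2.imwrite('pics/s4c.png',cv2.resize(im[190:300,170:340],(714,462),interpolation=3))
E
python3 m.py
```

```text
9.1 [0.57873427 0.01410021 0.04857228] [0.28616842 0.58676476 0.56698259]
frame 0.0710320932463596 -0.014167844179598005
side 0.82 r 0.0746 turn mod90 -48.06
side 0.69 r 0.0777 turn mod90 -44.60
side 0.67 r 0.0763 turn mod90 -45.60
side 0.59 r 0.0718 turn mod90 -44.89
pawl_nose [array([ 0.4639, -0.0446,  0.0726])]
side 0.92 r 0.0752 turn mod90 -44.35
side 0.88 r 0.0777 turn mod90 -42.55
side 0.69 r 0.0764 turn mod90 -46.99
side 0.62 r 0.0716 turn mod90 -44.63
pawl_nose [array([ 0.4668, -0.0409,  0.0754])]
scene 0.85 r 0.0759 turn mod90 -46.71
scene 0.76 r 0.0753 turn mod90 -46.07
scene 0.75 r 0.0756 turn mod90 -45.56
scene 0.59 r 0.0748 turn mod90 -45.47
pawl_nose [array([0.6435, 0.1958, 0.0033])]
scene 0.96 r 0.0777 turn mod90 -47.96
scene 0.7 r 0.0753 turn mod90 -44.72
scene 0.68 r 0.0728 turn mod90 -45.54
scene 0.57 r 0.0765 turn mod90 -42.61
pawl_nose [array([ 0.4728, -0.0457,  0.0706])]
```

View pics/s4c.png

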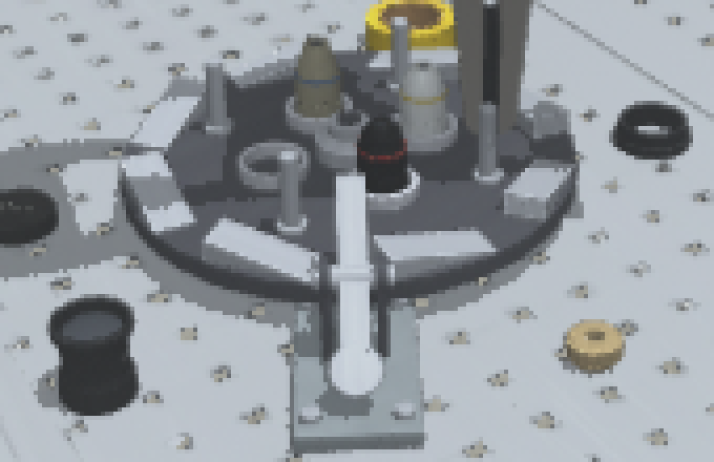

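The wheel now reads about -45.4° averaged over both cameras. The teeth look the same as before the push, and all three objectives are upright in their rings at about (318,80), (385,155) and (425,105). Next I'll back off, lift and go over the nose.

Emit:
{"name": "apply_moves", "arguments": {
  "steps": [
    {"turn": [0, 0, 0], "travel": [0, 0, 0.004], "hand": 0},
    {"turn": [0, 0, 0], "travel": [0, 0, 0.006], "hand": 0},
    {"turn": [0, 0, 0], "travel": [0, -0.02, 0], "hand": 0},
    {"turn": [0, 0, 0], "travel": [0, -0.035, 0], "hand": 0},
    {"turn": [0, 0, 0], "travel": [-0.018, 0, -0.026], "hand": 0},
    {"turn": [0, 0, 0], "travel": [-0.018, 0, -0.026], "hand": 0},
    {"turn": [0, 0, 0], "travel": [-0.018, 0, -0.026], "hand": 0},
    {"turn": [0, 0, 0], "travel": [-0.017, 0, -0.025], "hand": 0},
    {"turn": [0, 0, 0], "travel": [0, 0, 0], "hand": 0}
  ]
}}

```text
time: 10.65
tool_pos: [0.4695, -0.0332, 0.103]
orientation: [-1.535, 0.395, -0.391]
wrist_force: [0.3, -0.8, 0.3]
finger_gap: 0.0004
```

Emit:
{"name": "apply_moves", "arguments": {
  "steps": [
    {"turn": [0, 0, 0], "travel": [0, 0.02, 0], "hand": 0},
    {"turn": [0, 0, 0], "travel": [0, 0.008, 0], "hand": 0},
    {"turn": [0, 0, 0], "travel": [0, 0.005, 0], "hand": 0},
    {"turn": [0, 0, 0], "travel": [0, 0.004, 0], "hand": 0},
    {"turn": [0, 0, 0], "travel": [0, 0.004, 0], "hand": 0},
    {"turn": [0, 0, 0], "travel": [0, 0.004, 0], "hand": 0},
    {"turn": [0, 0, 0], "travel": [0, 0.003, 0], "hand": 0},
    {"turn": [0, 0, 0], "travel": [0, 0.002, 0], "hand": 0},
    {"turn": [0, 0, 0], "travel": [0, 0, 0], "hand": 0}
  ]
}}

```text
time: 11.55
tool_pos: [0.4717, -0.0331, 0.0533]
orientation: [-1.535, 0.392, -0.391]
wrist_force: [0.2, -0.8, -0.4]
finger_gap: 0.0005
```

Emit:
{"name": "apply_moves", "arguments": {
  "steps": [
    {"turn": [0, 0, 0], "travel": [0, 0.001, 0], "hand": 0},
    {"turn": [0, 0, 0], "travel": [0, 0.001, 0], "hand": 0},
    {"turn": [0, 0, 0], "travel": [0, 0, 0], "hand": 0}
  ]
}}

```text
time: 11.85
tool_pos: [0.4719, -0.0331, 0.0529]
orientation: [-1.536, 0.393, -0.391]
wrist_force: [-5.3, 1.3, 14.3]
finger_gap: 0.0006
```

The nose hit a hard stop at 52.9 mm with 14 N, against 53 mm for fully down. I'll lift clear and check.

Emit:
{"name": "apply_moves", "arguments": {
  "steps": [
    {"turn": [0, 0, 0], "travel": [0, -0.003, 0], "hand": 0},
    {"turn": [0, 0, 0], "travel": [0, -0.02, 0], "hand": 0},
    {"turn": [0, 0, 0], "travel": [0, -0.04, 0], "hand": 0},
    {"turn": [0, 0, 0], "travel": [0, -0.04, 0], "hand": 0},
    {"turn": [0, 0, 0], "travel": [0, -0.04, 0], "hand": 0},
    {"turn": [0, 0, 0], "travel": [0, 0, 0], "hand": 0}
  ]
}}

```text
time: 12.45
tool_pos: [0.4753, -0.0343, 0.2005]
orientation: [-1.536, 0.383, -0.401]
wrist_force: [1.0, -0.9, 0.2]
finger_gap: 0.0001
```

```bash
sed -i 's/s4/s5/g' m.py; cat >> m.py <<'E'
arm.snapshot('scene')
for c in('side','scene'):
  for n in 'pawl_nose pawl_tail objective_a_mid objective_b_mid objective_c_mid loupe_mid thumb_nut_mid lens_cap_b_mid adapter_ring_mid tape_roll_mid'.split(): print(c,n,[(np.round(d['point'],4).tolist()) for d in arm.mark_of(c,n)[:1]])
E
python3 m.py
```

```text
12.45 [ 0.47529556 -0.03427719  0.20051625] [ 1.00563265 -0.86117995  0.20203914]
frame 0.003468894782009933 -0.1062284461246623
side 0.86 r 0.0736 turn mod90 -47.19
side 0.69 r 0.0762 turn mod90 -42.36
side 0.57 r 0.0761 turn mod90 -43.43
pawl_nose [array([0.6921, 0.0198, 0.0028])]
side 0.96 r 0.0775 turn mod90 -44.77
side 0.81 r 0.0737 turn mod90 -45.07
side 0.75 r 0.0749 turn mod90 -44.86
side 0.63 r 0.0757 turn mod90 -46.85
pawl_nose [array([ 0.4717, -0.0349,  0.0528])]
scene 0.91 r 0.0728 turn mod90 -45.93
scene 0.76 r 0.0730 turn mod90 -44.96
scene 0.76 r 0.0790 turn mod90 -44.55
scene 0.68 r 0.0742 turn mod90 -44.20
pawl_nose [array([ 0.476 , -0.0328,  0.0519])]
scene 0.95 r 0.0747 turn mod90 -49.04
scene 0.84 r 0.0759 turn mod90 -45.53
scene 0.77 r 0.0750 turn mod90 -45.56
scene 0.71 r 0.0736 turn mod90 -44.91
pawl_nose [array([ 0.477 , -0.0319,  0.0536])]
side pawl_nose []
side pawl_tail [[0.4314, -0.1055, 0.0585]]
side objective_a_mid [[0.4312, -0.1079, 0.0575]]
side objective_b_mid [[0.5258, 0.099, 0.0447]]
side objective_c_mid [[0.5187, 0.0162, 0.0478]]
side loupe_mid [[0.3472, -0.0229, 0.0087]]
side thumb_nut_mid [[0.5483, -0.1201, 0.0063]]
side lens_cap_b_mid [[0.3676, 0.131, 0.0102]]
side adapter_ring_mid [[0.6936, 0.0203, 0.0055]]
side tape_roll_mid [[0.6441, 0.1969, 0.0066]]
scene pawl_nose [[0.475, -0.032, 0.0516]]
scene pawl_tail [[0.4305, -0.1079, 0.0556]]
scene objective_a_mid [[0.5189, 0.0606, 0.0481]]
scene objective_b_mid [[0.5272, 0.1043, 0.0506]]
scene objective_c_mid [[0.5186, 0.0171, 0.0473]]
scene loupe_mid [[0.3473, -0.0231, 0.0103]]
scene thumb_nut_mid [[0.549, -0.12, 0.0115]]
scene lens_cap_b_mid [[0.3664, 0.129, 0.008]]
scene adapter_ring_mid [[0.6917, 0.0191, 0.0028]]
scene tape_roll_mid [[0.639, 0.1921, 0.0028]]
```

View pics/s5c.png

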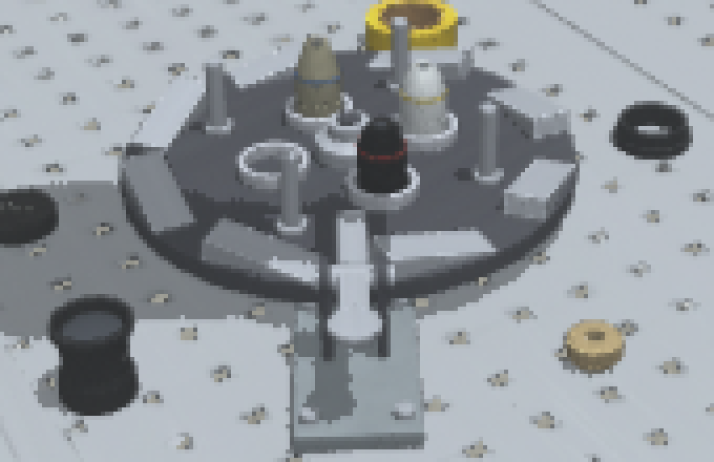

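The pawl is level again, with its tail at (352,320) and its nose down between two teeth. All three objectives are standing in their rings.

```bash
python3 -c "
from station import arm
print(arm.hand_in())"
```

```text
the job is handed in; nothing more can be done
None
```

The carousel is back one notch with the pawl's nose fully down in the new notch. I handed the job in at about 13 s of robot time.

- **Pawl lift:** I pressed the tail down with the shut fingertips. The cameras then put the nose about 20 mm higher, at its end stop.
- **Wheel:** I pushed peg 1 in a straight line. Both cameras averaged about -45°, and single readings scattered by roughly 3 to 4°.
- **Pawl seat:** I pressed the nose until it hit a hard stop with the fingertip at 52.9 mm, pushing with 14 N; fully down is 53 mm. After lifting clear, the networks gave the nose at about 52–54 mm and the tail at about 56–58 mm.
- **Other things:** The last picture shows all three objectives upright in their pockets. The five bystanders measured within about 4 mm of where they started, which is the networks' own error.

**Failed or disagreeing checks:** In the last check the networks misplaced the white objective in both cameras, so its position rests on the picture alone. The side camera missed the pawl nose twice there (one false report, one blank), but its other reading and the scene camera agreed. The wrist force hardly showed the light pushes on the tail and peg, so for those I relied on the pictures and measured positions.

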